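# Load a vial into the bench code reader and read it

## Task

Read the sample vial that lies on its side on the loading tray of the vial code reader. With the fingertips, gently push it up the sloped gutter, rolling it, until it is fully home: past the spring tongue, which must stand up again behind it so that the vial cannot roll back. Then press the read button on top of the reader head fully down and let it come up again; do not press it before the vial is home, never pick the vial up, and leave the things standing beside the reader where they are.

Things in the scene. Friction and masses are not known exactly. Their poses are not given: they have to be found in the camera images.
- reader: The vial code reader, fixed, base 330 x 120 mm. Origin at table level, middle of the underside; x axis points uphill, from loading tray to reader head, z up. Along x in mm: level tray -164 to -65, gutter rising 12 degrees from -65 to +65, grey head +70 to +146 (116 wide, top 106 above the origin, black scan window facing the gutter).
- tray_mid (a point): Middle of the level tray's floor, 30 mm above the table, at reader x = -115 mm. Bare sheet-steel tray, 104 mm wide inside, with a lip 7 mm high at its low end (reader x = -164 mm) and side walls 17 mm high; at reader x = -65 mm it runs on into the gutter of the same width.
- gutter: Frame of the sloped gutter (fixed to the reader): origin on the middle of its floor at the foot of the slope (reader x = -65 mm, height 30 mm), x up the slope along the floor, y across, z out of the floor. Flat floor 104 mm wide between side walls 18 mm high; two rubber buffers at x = 134.5 mm are the end stop.
- tongue_edge (a point): Free edge of the steel spring tongue: gutter x = 100 mm, 9 mm above the gutter floor when up. The tongue is 34 mm wide, in the middle of the floor, hinged downhill at gutter x = 84 mm. A vial rolled uphill presses it flat (light spring, a push of a few newtons at most) and it springs up behind. Fingertips over 9 mm off the floor clear it.
- nest (a point): Home place of the vial's middle: gutter x = 117 mm, 13.7 mm above the gutter floor. There is a little play: the vial's middle rests at gutter x = 113 mm when lying against the tongue, 121 mm against the buffers.
- sample_vial: The clear 40 ml vial with a screw cap lying on its side across the tray, 27.4 mm diameter, 95 mm long, about 40 g, rolls freely. Origin at the centre of its flat bottom, z axis along the vial towards the cap.
- vial_mid (a point): Middle of the sample vial, on its axis (13.7 mm above what it lies on).
- tongue (a joint): Spring tongue angle: 0 = up (blocking), about 0.52 rad = pressed flat into the floor.
- read_button (a joint): Travel of the read button: 0 = up, 0.006 m = fully down. A spring pushes it back; fully down takes 5 N.
- read_button_top (a point): Centre of the top face of the round read button (white, 28 mm diameter, in a black collar) on top of the reader head; press straight down.
- spare_vial: Bystander: an upright vial, 27 x 95 mm, standing on the cabinet beside the reader; origin at the centre of its bottom.
- beaker: Bystander: clear plastic beaker, 55 mm diameter, 66 mm high, beside the reader; origin at the centre of its bottom.
- jar: Bystander: squat white jar with a lid, 58 mm diameter, 50 mm high, beside the reader; origin at the centre of its bottom.

How it is judged (in metres and radians):
On the way, in this order (a step that is already met when the one before it is completed fails the run):
1. the vial lies home between the end stop and the raised tongue (x of vial_mid in the frame of gutter above 0.109 m and z of vial_mid in the frame of gutter below 0.02 m and value of joint tongue below 0.12 rad), for 0.2 s.
2. the read button is pressed down with the vial home (value of joint read_button above 0.0045 m and x of vial_mid in the frame of gutter above 0.109 m), for 0.05 s.
At the end, for the whole second after the job is handed in: Vial at rest on the gutter floor, lying across it (within 0.12 rad), its middle 109 to 125 mm up the slope, so between tongue and end stop; tongue up (under 0.12 rad); read button up again (under 1.5 mm) after being pressed over 4.5 mm with the vial home (all of step 1 and x of vial_mid in the frame of gutter below 0.125 m and angle between the z axis of sample_vial and the y axis of gutter, either way round below 0.12 rad and linear speed of sample_vial below 0.02 m/s and value of joint read_button below 0.0015 m); the robot touches nothing.
It fails at once if the vial is lifted more than about 12 mm off the gutter or 15 mm off the tray (z of vial_mid in the frame of gutter above 0.042 m or (x of vial_mid in the frame of gutter above 0.02 m and z of vial_mid in the frame of gutter above 0.026 m)).
It fails at once if the vial leaves the reader (height (world z) of vial_mid below 0.035 m).
It fails at once if the vial is pushed with more than 25 N (contact force between the fingers and sample_vial above 25 N).
It fails at once if the read button is pressed before the vial is home (value of joint read_button above 0.003 m and x of vial_mid in the frame of gutter below 0.105 m).
It fails at once if a bystander is pushed more than 15 mm or tipped (distance of any of spare_vial, beaker, jar from where it was at the start of the episode above 0.015 m or angle between any of spare_vial, beaker's own z axis and vertical above 0.3 rad).
It also fails if it takes over 54 s, if anything falls off the work surface, if the arm or the gripper's body presses on something with over 40 N, if the wrist force passes 120 N, or if a joint passes its speed limit or range.

## Robot

A 6-joint arm with a two-finger parallel gripper is mounted at the origin on a cart in front of the work surface, level with it; the furniture and walls round the work are solid. World frame = base frame: x ahead of the robot, y to its left, z up, the work surface at z = 0. Lengths are in mm, angles in degrees, forces in N, time in s.
With the tool pointing down it reaches from about 375 to 925 mm from the base axis. Payload 5.7 kg.
Tool frame: the origin (TCP) lies between the finger pads; the fingertips stand 17 mm ahead of it and the grasp point (between the pads) lies 2 mm behind it; z points along the fingers, y is the line along which they close (so a half turn about z gives the same grasp; the last joint's range is limited). The gripper opens to 85 mm and grips with 20 to 120 N. Pads are 22 mm wide; open, the fingers measure 114 mm over their backs; the gripper's body (76 mm by 85 mm) begins 54 mm behind the grasp point. The pads swing forward as they close: fully open they stand 13 mm farther back than shut.
Start: joints at [70.64, 20.558, 86.54, -0, 72.909, -6.595], TCP at [132.572, 585.141, 248.267] pointing down, gripper open.
Joint ranges: [-170.27, 170.27], [-57.76, 135], [12.27, 136.19], [-55.21, 235.2], [11.17, 155.16], [-170.74, 170.74]. Speed limits (degrees/s): [136.94, 136.94, 180, 180, 180, 180].

## Interface

Orientations are given as [roll, pitch, yaw] about the fixed x, y, z axes, in that order (R = Rz(yaw) Ry(pitch) Rx(roll)).
In Python, from bench import r gives the robot as it stands.
- The arm moves only by the shell command python3 -m handwheel 'ROWS'. ROWS is JSON, a list of rows, each an object of numbers: "fingers": the opening, from -1 (shut) to 1 (fully open); "x", "y", "z": the shift along the tool's x, y, z in cm; "yaw": the turn about the tool's z in degrees. In form: [{"fingers": .., "x": .., "y": .., "z": .., "yaw": ..}, ...]. A call has 1 to 10 rows; each row shifts and turns the commanded pose from where the row before left it, along the tool's axes as they then stand; what a row does not reach is not made up. A row lasts 1/8 s, in which the tool goes at most 62.5 mm and 10.7 degrees, less where a joint would pass 70% of its speed; a pose out of reach is approached as far as the arm can. A call is refused whole if a number of a shift passes 6.25 or a number of a turn 10.7, either way. A call with a gripper value outside its range is refused whole. The fingers move at their own pace and stop on an object; the grip force is fixed at half the most. Time passes only in rows, so rows that do not move let the fingers close. It gives the time, the measured TCP pose, the force, the opening and the grip force at its end, in the units of the state.
- r.get_state(): the state, without advancing time (a new reading comes with each control period).
- r.grab_frame(name): name is "side" or "top"; returns a dict with "pixels" (400x640x3 uint8, red, green, blue), "camera_matrix" (3x3 intrinsics, pixels), "k1" (the pictures are not rectified: a ray, as slopes to the right and down, at radius r is drawn at 1 + k1 r^2 times it, then the intrinsics apply), "origin" and "rotation" of the camera in the world. Camera axes: x right, y up, looking along -z (the intrinsics and any distortion apply to the point x, -y, -z); pixel columns grow to the right and rows downward; lengths in mm; the calibration is good to about 2 mm. A picture is of the moment at which its call begins. There is no depth.
- r.close_job(): hands the job in; it is judged then, once.
The state is a dict: "t": time; "joint_pos": joint angles; "dq": joint speeds; "joint_efforts": joint torques, N m; "tool_pos": TCP position; "eef_rot": TCP orientation; "force": force on the tool from outside, world axes, zero at the start; "moment": the same for the moment, N m; "gripper_width": finger opening in mm; "grip_force": force on a finger pad.
Only numpy, scipy, OpenCV 4.12 (cv2) and the standard library are available. Lean on these libraries where they do the work, as an engineer would, in place of code of your own. Each camera call takes 0.05 s, during which the arm holds its last target. There are 200 camera calls.

## Working session

There is one attempt and no reset: what is moved stays moved. The work goes in short steps, Python scripts to look and compute and a shell command to move; the robot and the scene stay as the last step left them, time stands still between calls to the robot, and variables do not carry over. Pictures are saved under pics/ and viewed, at most 10 in all, crops included, and the job is handed in when it is done.

```bash
mkdir -p pics
cat > h.py <<'E'
import numpy as np, cv2
from bench import r
def save(n,f):
    g=r.grab_frame(n); cv2.imwrite(f,g["pixels"][:,:,::-1]); return g
E
python3 - <<'E'
from h import *
import pickle
G={}
for n in("side","top"):
    G[n]=save(n,f"pics/{n}1.png"); print(n,{k:np.round(v,3).tolist() for k,v in G[n].items() if k!="pixels"})
pickle.dump(G,open("g.pkl","wb"))
print(r.get_state())
E
```

```text
side {'camera_matrix': [[373.14, 0.0, 320.964], [0.0, 373.14, 205.957], [0.0, 0.0, 1.0]], 'k1': -0.07, 'origin': [288.557, 638.617, 614.407], 'rotation': [54.585, -0.757, -157.215]}
top {'camera_matrix': [[423.696, 0.0, 328.605], [0.0, 423.696, 207.603], [0.0, 0.0, 1.0]], 'k1': -0.111, 'origin': [489.715, -10.373, 932.385], 'rotation': [5.787, 1.78, -90.153]}
{'t': 0.1, 'joint_pos': array([ 7.06424314e+01,  2.05952862e+01,  8.65920340e+01, -3.19527914e-04,
        7.29096344e+01, -6.59540277e+00]), 'dq': array([-0.01730518, -0.09079184, -0.20737262, -0.03213765,  0.00197275,
       -0.06879782]), 'joint_efforts': array([ 1.23559086e-03, -5.28641510e+01, -2.79349422e+01,  1.13147767e-04,
        4.87407844e-03,  2.17548560e-06]), 'tool_pos': array([132.36412085, 584.61954395, 247.52726533]), 'eef_rot': array([-1.79903652e+02, -1.08327090e-02,  1.67237919e+02]), 'force': array([0.02033966, 0.35209905, 0.34008486]), 'moment': array([-0.00128268,  0.00390856,  0.01800805]), 'grip_force': 0.0, 'gripper_width': 85.62609008567036}
```

View pics/side1.png

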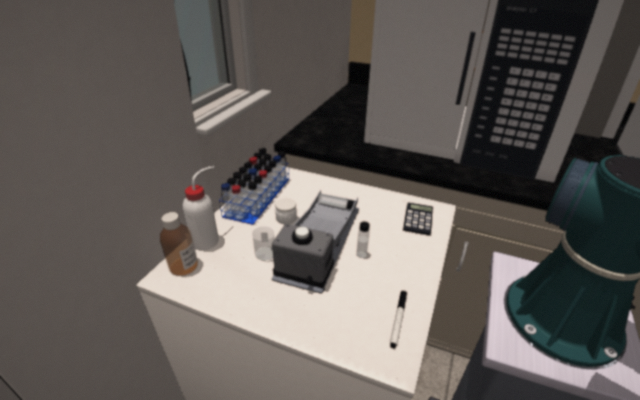

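View pics/top1.png

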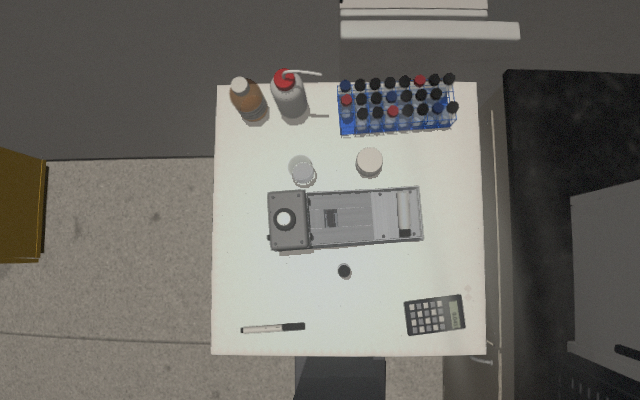

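The side view shows the reader with its head at about (305,250) and the tray at (335,203). In the top view the head is at (287,220), the button at (284,219), the tray at (405,213) and the vial at (404,214). The beaker (302,170), jar (369,161) and spare vial (344,271) stand beside the reader. I'll enlarge the top view.

Run:
```python
import pickle,cv2
G=pickle.load(open("g.pkl","rb"))
p=G["top"]["pixels"][140:290,255:435,::-1]
cv2.imwrite("pics/crop1.png",cv2.resize(p,None,fx=4,fy=4,interpolation=cv2.INTER_CUBIC))
```

```text
(no output)
```

View pics/crop1.png

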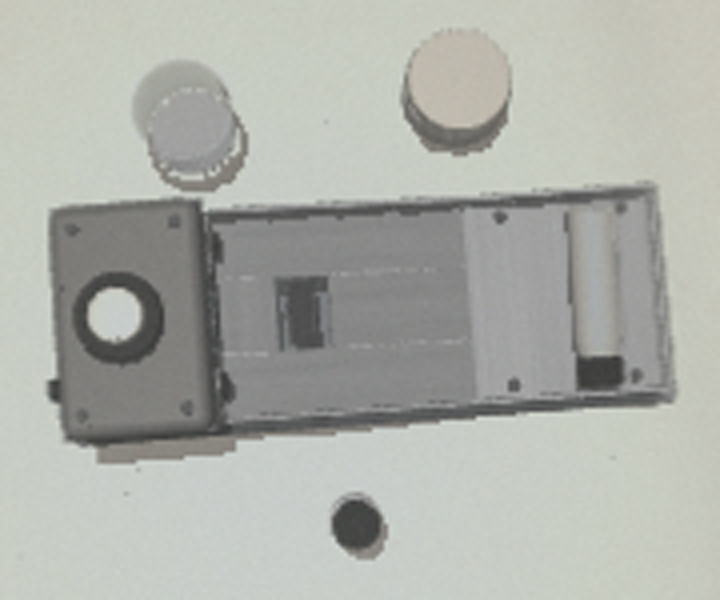

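Enlarged (4x, crop offset 255,140): head top corners (50,203), (198,200), (214,430) and (68,440). The foot of the slope runs (466,207)–(476,398), the vial axis (590,208)–(600,388) with the cap toward the robot, the button centre is (114,314), and the tongue is near (303,313).

```bash
cat >> h.py <<'E'
from scipy.spatial.transform import Rotation as Ro
from scipy.optimize import least_squares
def proj(g,P):
    R=Ro.from_euler("xyz",g["rotation"],degrees=True).as_matrix() if np.size(g["rotation"])==3 else np.array(g["rotation"])
    c=(np.atleast_2d(P)-g["origin"])@R; s=np.c_[c[:,0]/-c[:,2],-c[:,1]/-c[:,2]]
    s=s*(1+g["k1"]*(s**2).sum(1,keepdims=True)); K=g["camera_matrix"]
    return s*K[0,0]+[K[0,2],K[1,2]]
def back(g,uv,z):  # world point at height z seen at pixel
    return np.r_[least_squares(lambda q:(proj(g,[q[0],q[1],z])-uv).ravel(),[600,0]).x,z]
def crop1(c): return np.array(c)/4+np.array([254.6,139.6])
def world(q,P):
    a=np.radians(q[2]);P=np.atleast_2d(P)
    return np.c_[q[0]+P[:,0]*np.cos(a)-P[:,1]*np.sin(a),q[1]+P[:,0]*np.sin(a)+P[:,1]*np.cos(a),P[:,2]]
def reader(q,p):
    a=np.radians(q[2]);d=np.array(p[:2])-q[:2];return np.array([d[0]*np.cos(a)+d[1]*np.sin(a),-d[0]*np.sin(a)+d[1]*np.cos(a)])
E
python3 - <<'E'
from h import *
import pickle
g=pickle.load(open("g.pkl","rb"))["top"]
P=np.array([[146,-58,106],[70,-58,106],[70,58,106],[146,58,106],[-65,-52,30],[-65,52,30]],float)
uv=crop1([[50,203],[198,200],[214,432],[66,441],[466,207],[476,398]])
s=least_squares(lambda q:(proj(g,world(q,P))-uv).ravel(),[500,0,90]); q=s.x
print(q,s.fun.reshape(-1,2).round(2))
for n,c,z in(("button",[114,314],112),("tongueedge",[278,314],58),("vialA",[590,208],44),("vialB",[602,388],44),("spare",[357,523],95),("beak",[200,165],0),("jar",[458,80],50)):
    w=back(g,crop1(c),z); print(n,w.round(1),reader(q,w).round(1))
a=np.array([r.get_state()["tool_pos"]]);print(a)
E
```

```text
[559.21581949 -11.61254581  94.03452635] [[-0.54  0.95]
 [ 0.56 -1.29]
 [ 0.57 -0.49]
 [-1.07  0.04]
 [-0.52  0.08]
 [ 1.02  0.76]]
button [552.9 103.8 112. ] [115.6  -1.8]
tongueedge [556.7  25.9  58. ] [37.6 -0.1]
vialA [ 612.9 -138.4   44. ] [-130.3  -44.7]
vialB [ 518.  -142.9   44. ] [-128.    50.4]
spare [450.8 -14.2  95. ] [  5.1 108.3]
beak [644.7  71.8   0. ] [ 77.2 -91.1]
jar [680.9 -69.3  50. ] [ -66.1 -117.4]
[[132.36412085 584.61954395 247.52726533]]
```

```bash
python3 -m handwheel '[{"yaw":10.45,"fingers":0.15},{"yaw":10.45,"fingers":0.15},{"yaw":10.45,"fingers":0.15},{"yaw":10.45,"fingers":0.15},{"yaw":10.45,"fingers":0.15},{"yaw":10.45,"fingers":0.15},{"yaw":10.45,"fingers":0.15},{"fingers":0.15}]'
python3 -m handwheel '[{"x":-3.58,"y":1.92,"fingers":0.15},{"x":-3.58,"y":1.92,"fingers":0.15},{"x":-3.58,"y":1.92,"fingers":0.15},{"x":-3.58,"y":1.92,"fingers":0.15},{"x":-3.58,"y":1.92,"fingers":0.15},{"x":-3.58,"y":1.92,"fingers":0.15},{"x":-3.58,"y":1.92,"fingers":0.15},{"x":-3.58,"y":1.92,"fingers":0.15},{"x":-3.58,"y":1.92,"fingers":0.15},{"x":-3.58,"y":1.92,"fingers":0.15}]'
cat > st.py <<'E'
from h import *
q=np.array([559.2,-11.6,94.03]); s=r.get_state()
print(s["t"],s["tool_pos"].round(1),s["eef_rot"].round(2),"reader",reader(q,s["tool_pos"]).round(1),"F",s["force"].round(1),round(s["gripper_width"],1))
E
python3 st.py
```

```text
0.1 [132.4 584.6 247.5] [-1.7990e+02 -1.0000e-02  1.6724e+02] reader [624.7 383.9] F [0.  0.4 0.3] 85.6invalid input at $[0]: expected keys fingers, x, y, z, yaw
invalid input at $[0]: expected keys fingers, x, y, z, yaw
```

All keys are needed in every row.

```bash
python3 -m handwheel '[{"x":0,"y":0,"z":0,"yaw":10.45,"fingers":0.15},{"x":0,"y":0,"z":0,"yaw":10.45,"fingers":0.15},{"x":0,"y":0,"z":0,"yaw":10.45,"fingers":0.15},{"x":0,"y":0,"z":0,"yaw":10.45,"fingers":0.15},{"x":0,"y":0,"z":0,"yaw":10.45,"fingers":0.15},{"x":0,"y":0,"z":0,"yaw":10.45,"fingers":0.15},{"x":0,"y":0,"z":0,"yaw":10.45,"fingers":0.15},{"x":0,"y":0,"z":0,"yaw":0,"fingers":0.15}]'
python3 st.py
python3 -m handwheel '[{"x":-3.58,"y":1.92,"z":0,"yaw":0,"fingers":0.15},{"x":-3.58,"y":1.92,"z":0,"yaw":0,"fingers":0.15},{"x":-3.58,"y":1.92,"z":0,"yaw":0,"fingers":0.15},{"x":-3.58,"y":1.92,"z":0,"yaw":0,"fingers":0.15},{"x":-3.58,"y":1.92,"z":0,"yaw":0,"fingers":0.15},{"x":-3.58,"y":1.92,"z":0,"yaw":0,"fingers":0.15},{"x":-3.58,"y":1.92,"z":0,"yaw":0,"fingers":0.15},{"x":-3.58,"y":1.92,"z":0,"yaw":0,"fingers":0.15},{"x":-3.58,"y":1.92,"z":0,"yaw":0,"fingers":0.15},{"x":-3.58,"y":1.92,"z":0,"yaw":0,"fingers":0.15}]'
python3 st.py
```

```text
t: 1.1
tool_pos: [132.5, 584.8, 247.8]
eef_rot: [-180.0, 0.1, 94.2]
force: [-1.3, 0.2, 0.5]
gripper_width: 49.2
grip_force: 0.0
1.1 [132.5 584.8 247.8] [-1.7998e+02  5.0000e-02  9.4180e+01] reader [625.  383.8] F [-1.3  0.2  0.5] 49.2
t: 2.35
tool_pos: [350.1, 240.5, 248.3]
eef_rot: [180.0, 0.0, 94.4]
force: [-0.0, -0.7, 0.4]
gripper_width: 48.8
grip_force: 0.0
2.35 [350.1 240.5 248.3] [179.99   0.    94.35] reader [266.2 190.9] F [-0.  -0.7  0.4] 48.8
```

```bash
python3 -m handwheel '[{"x":-3.56,"y":1.91,"z":0,"yaw":0,"fingers":0.15},{"x":-3.56,"y":1.91,"z":0,"yaw":0,"fingers":0.15},{"x":-3.56,"y":1.91,"z":0,"yaw":0,"fingers":0.15},{"x":-3.56,"y":1.91,"z":0,"yaw":0,"fingers":0.15},{"x":-3.56,"y":1.91,"z":0,"yaw":0,"fingers":0.15},{"x":-3.56,"y":1.91,"z":0,"yaw":0,"fingers":0.15},{"x":-3.56,"y":1.91,"z":0,"yaw":0,"fingers":0.15},{"x":-3.56,"y":1.91,"z":0,"yaw":0,"fingers":0.15},{"x":-3.56,"y":1.91,"z":0,"yaw":0,"fingers":0.15},{"x":-3.56,"y":1.91,"z":0,"yaw":0,"fingers":0.15}]'
python3 -m handwheel '[{"x":0,"y":0,"z":3,"yaw":0,"fingers":0.15},{"x":0,"y":0,"z":3,"yaw":0,"fingers":0.15},{"x":0,"y":0,"z":3,"yaw":0,"fingers":0.15},{"x":0,"y":0,"z":3,"yaw":0,"fingers":0.15},{"x":0,"y":0,"z":2,"yaw":0,"fingers":0.15},{"x":0,"y":0,"z":2,"yaw":0,"fingers":0.15},{"x":0,"y":0,"z":1,"yaw":0,"fingers":0.15},{"x":0,"y":0,"z":0,"yaw":0,"fingers":0.15}]'
python3 - <<'E'
from h import *
g=save("top","pics/t2.png"); p=cv2.imread("pics/t2.png")[140:290,255:435]
cv2.imwrite("pics/crop2.png",cv2.resize(p,None,fx=4,fy=4,interpolation=cv2.INTER_CUBIC))
E
python3 st.py
```

```text
t: 3.6
tool_pos: [565.9, -100.9, 248.1]
eef_rot: [-180.0, -0.0, 94.3]
force: [0.6, 0.6, -0.8]
gripper_width: 49.2
grip_force: 0.0
t: 4.6
tool_pos: [565.0, -99.6, 77.8]
eef_rot: [-179.9, -0.0, 94.2]
force: [0.1, -0.0, -0.8]
gripper_width: 49.2
grip_force: 0.0
4.65 [565.5 -99.8  78.4] [-179.99    0.     94.16] reader [-88.4  -0.1] F [ 0.1  0.4 -0.7] 48.9
```

View pics/crop2.png

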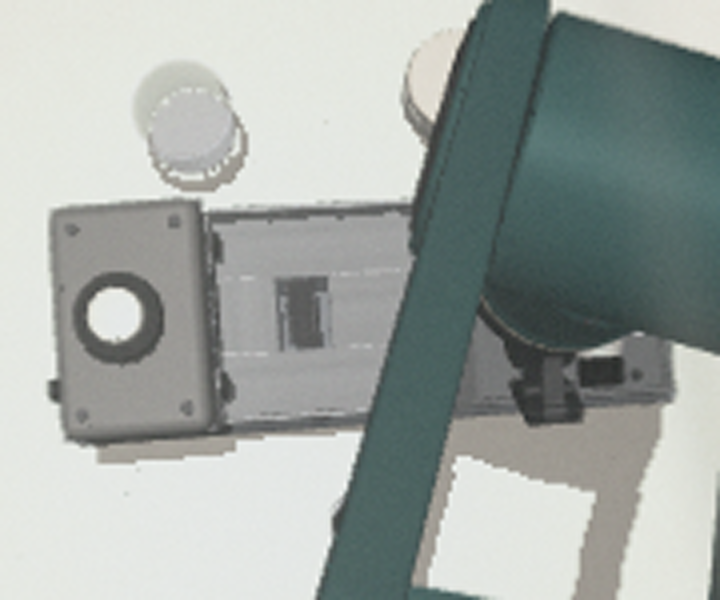

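The arm hides most of the tray. The near finger is at (545,385), between the vial cap at (600,372) and the slope foot, as planned. Next I touch the tray floor to find the fingertip height.

```bash
python3 -m handwheel '[{"x":0,"y":0,"z":1,"yaw":0,"fingers":0.15},{"x":0,"y":0,"z":1,"yaw":0,"fingers":0.15},{"x":0,"y":0,"z":0.8,"yaw":0,"fingers":0.15},{"x":0,"y":0,"z":0,"yaw":0,"fingers":0.15}]' | egrep 'pos|force'
python3 -m handwheel '[{"x":0,"y":0,"z":0.2,"yaw":0,"fingers":0.15},{"x":0,"y":0,"z":0,"yaw":0,"fingers":0.15}]'| egrep 'pos|force'
python3 -m handwheel '[{"x":0,"y":0,"z":0.2,"yaw":0,"fingers":0.15},{"x":0,"y":0,"z":0,"yaw":0,"fingers":0.15}]'| egrep 'pos|force'
```

```text
tool_pos: [564.8, -99.6, 49.4]
force: [0.2, -0.9, -0.3]
grip_force: 0.0
tool_pos: [565.6, -99.8, 48.4]
force: [0.0, -0.8, -0.4]
grip_force: 0.0
tool_pos: [565.4, -99.8, 46.3]
force: [0.4, -0.2, 0.8]
grip_force: 0.0
```

```bash
for i in 1; do python3 -m handwheel '[{"x":0,"y":0,"z":0.15,"yaw":0,"fingers":0.15},{"x":0,"y":0,"z":0,"yaw":0,"fingers":0.15}]' | egrep 'pos|force'; done
python3 -m handwheel '[{"x":0,"y":0,"z":0.15,"yaw":0,"fingers":0.15},{"x":0,"y":0,"z":0,"yaw":0,"fingers":0.15}]'| egrep 'pos|force'
```

```text
tool_pos: [565.4, -99.8, 44.7]
force: [0.1, 0.1, -0.3]
grip_force: 0.0
tool_pos: [565.6, -99.8, 44.2]
force: [-1.9, 0.5, 8.5]
grip_force: 4.3
```

Contact at TCP z ≈ 44.3, so the tips stand 14.3 mm ahead of the TCP. Lift, go behind the vial, and come down with the tips about 10.5 mm over the floor, above the lip.

```bash
python3 -m handwheel '[{"x":0,"y":0,"z":-2,"yaw":0,"fingers":0.15},{"x":0,"y":0,"z":-2,"yaw":0,"fingers":0.15},{"x":-1.2,"y":0,"z":0,"yaw":0,"fingers":0.15},{"x":-2,"y":0,"z":0,"yaw":0,"fingers":0.15},{"x":-2,"y":0,"z":0,"yaw":0,"fingers":0.15},{"x":-2.1,"y":0,"z":0,"yaw":0,"fingers":0.15},{"x":0,"y":0,"z":0,"yaw":0,"fingers":0.15}]'>/dev/null; python3 st.py
python3 -m handwheel '[{"x":0,"y":0,"z":1,"yaw":0,"fingers":0.15},{"x":0,"y":0,"z":1,"yaw":0,"fingers":0.15},{"x":0,"y":0,"z":0,"yaw":0,"fingers":0.15}]' >/dev/null; python3 st.py
```

```text
7.025 [ 570.9 -175.    83. ] [1.7999e+02 3.0000e-02 9.3930e+01] reader [-163.8   -0.2] F [ 1.1 -0.5 -0. ] 49.4
7.4 [ 569.5 -171.5   61.9] [-1.7985e+02 -8.0000e-02  9.4130e+01] reader [-160.3    0.9] F [0.4 0.7 0.6] 49.2
```

```bash
python3 -m handwheel '[{"x":0,"y":0,"z":0.75,"yaw":0,"fingers":0.15},{"x":0,"y":0,"z":0,"yaw":0,"fingers":0.15},{"x":0,"y":0,"z":0,"yaw":0,"fingers":0.15}]' >/dev/null; python3 st.py
python3 - <<'E'
from h import *
from h import r
t=save("top","pics/t3.png");save("side","pics/s3.png")
a=cv2.resize(cv2.imread("pics/t3.png")[160:280,300:440],None,fx=4,fy=4,interpolation=2)[:,:400]
a=cv2.resize(cv2.imread("pics/t3.png")[170:270,340:440],(400,400),interpolation=2)
b=cv2.resize(cv2.imread("pics/s3.png")[160:260,270:370],(400,400),interpolation=2)
cv2.imwrite("pics/c3.png",np.hstack([a,b]))
E
```

```text
7.775 [ 570.8 -172.5   55.9] [1.800e+02 1.000e-02 9.409e+01] reader [-161.4   -0.2] F [-0.2  0.1 -1. ] 49.0
```

View pics/c3.png

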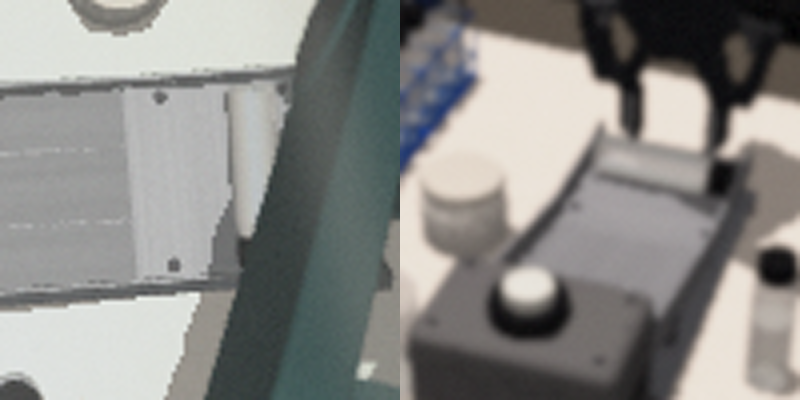

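The tool is behind the vial: in the side panel both fingertips are at (632,130) and (715,140), just downhill of the vial at (660,165). Start the gentle push along the tray.

```bash
python3 -m handwheel '[{"x":0.2,"y":0,"z":0,"yaw":0,"fingers":0.15},{"x":0.3,"y":0,"z":0,"yaw":0,"fingers":0.15},{"x":0.3,"y":0,"z":0,"yaw":0,"fingers":0.15},{"x":0.3,"y":0,"z":0,"yaw":0,"fingers":0.15},{"x":0.3,"y":0,"z":0.2,"yaw":0,"fingers":0.15},{"x":0.3,"y":0,"z":0.1,"yaw":0,"fingers":0.15},{"x":0.3,"y":0,"z":0,"yaw":0,"fingers":0.15},{"x":0.3,"y":0,"z":0,"yaw":0,"fingers":0.15},{"x":0.3,"y":0,"z":0,"yaw":0,"fingers":0.15},{"x":0.3,"y":0,"z":0,"yaw":0,"fingers":0.15}]' >/dev/null; python3 st.py
python3 -m handwheel '[{"x":0.4,"y":0,"z":0,"yaw":0,"fingers":0.15},{"x":0.4,"y":0,"z":0,"yaw":0,"fingers":0.15},{"x":0.4,"y":0,"z":0,"yaw":0,"fingers":0.15},{"x":0.4,"y":0,"z":0,"yaw":0,"fingers":0.15},{"x":0.4,"y":0,"z":0,"yaw":0,"fingers":0.15},{"x":0.4,"y":0,"z":0,"yaw":0,"fingers":0.15},{"x":0.4,"y":0,"z":0,"yaw":0,"fingers":0.15},{"x":0.4,"y":0,"z":0,"yaw":0,"fingers":0.15},{"x":0.4,"y":0,"z":0,"yaw":0,"fingers":0.15},{"x":0.4,"y":0,"z":0,"yaw":0,"fingers":0.15}]' >/dev/null; python3 st.py
```

```text
9.125 [ 568.6 -143.5   52.9] [1.800e+02 1.000e-02 9.408e+01] reader [-1.322e+02 -1.000e-01] F [-0.  -0.5  0.2] 48.9
10.375 [ 565.7 -103.5   52.8] [-1.800e+02  1.000e-02  9.408e+01] reader [-92.1  -0. ] F [ 0.4 -1.1 -0.1] 49.0
```

```bash
python3 -m handwheel '[{"x":0.4,"y":0,"z":0,"yaw":0,"fingers":0.15},{"x":0.4,"y":0,"z":-0.05,"yaw":0,"fingers":0.15},{"x":0.4,"y":0,"z":-0.085,"yaw":0,"fingers":0.15},{"x":0.4,"y":0,"z":-0.085,"yaw":0,"fingers":0.15},{"x":0.4,"y":0,"z":-0.085,"yaw":0,"fingers":0.15},{"x":0.4,"y":0,"z":-0.085,"yaw":0,"fingers":0.15},{"x":0.4,"y":0,"z":-0.085,"yaw":0,"fingers":0.15},{"x":0.4,"y":0,"z":-0.085,"yaw":0,"fingers":0.15},{"x":0.4,"y":0,"z":-0.085,"yaw":0,"fingers":0.15},{"x":0.4,"y":0,"z":-0.085,"yaw":0,"fingers":0.15}]' >/dev/null; python3 st.py
python3 -m handwheel '[{"x":0.4,"y":0,"z":-0.085,"yaw":0,"fingers":0.15},{"x":0.4,"y":0,"z":-0.085,"yaw":0,"fingers":0.15},{"x":0.4,"y":0,"z":-0.085,"yaw":0,"fingers":0.15},{"x":0.4,"y":0,"z":-0.085,"yaw":0,"fingers":0.15},{"x":0.4,"y":0,"z":-0.085,"yaw":0,"fingers":0.15},{"x":0.4,"y":0,"z":-0.085,"yaw":0,"fingers":0.15},{"x":0.4,"y":0,"z":-0.085,"yaw":0,"fingers":0.15},{"x":0.4,"y":0,"z":-0.085,"yaw":0,"fingers":0.15},{"x":0.2,"y":0,"z":-0.043,"yaw":0,"fingers":0.15}]' >/dev/null; python3 st.py
python3 - <<'E'
from h import *
save("top","pics/t4.png");save("side","pics/s4.png")
a=cv2.resize(cv2.imread("pics/t4.png")[170:270,310:410],(400,400),interpolation=2)
b=cv2.resize(cv2.imread("pics/s4.png")[160:260,270:370],(400,400),interpolation=2)
cv2.imwrite("pics/c4.png",np.hstack([a,b]))
E
```

```text
11.625 [562.8 -63.6  60.1] [-1.7999e+02  1.0000e-02  9.4080e+01] reader [-52.1   0. ] F [-0.2 -2.   1.9] 48.9
12.75 [560.4 -29.7  67.4] [-180.     0.    94.1] reader [-18.1   0. ] F [ 0.2 -2.   1.6] 48.9
```

View pics/c4.png

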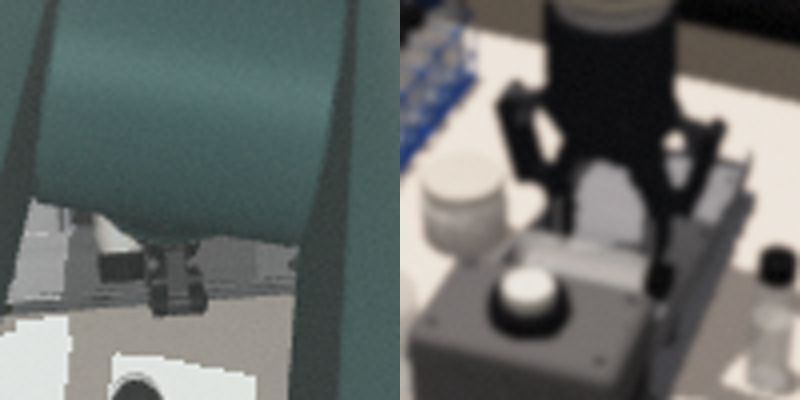

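Side panel: the vial spans (530,240)–(660,275), square across the gutter, with both fingertips right behind it. Top panel: the cap at (120,268) is just uphill of the near finger at (178,280). Continue over the tongue in small steps, watching the force.

```bash
python3 -m handwheel '[{"x":0.3,"y":0,"z":-0.064,"yaw":0,"fingers":0.15},{"x":0.3,"y":0,"z":-0.064,"yaw":0,"fingers":0.15},{"x":0.3,"y":0,"z":-0.064,"yaw":0,"fingers":0.15}]' >/dev/null; python3 st.py
python3 -m handwheel '[{"x":0.3,"y":0,"z":-0.064,"yaw":0,"fingers":0.15},{"x":0.3,"y":0,"z":-0.064,"yaw":0,"fingers":0.15},{"x":0.3,"y":0,"z":-0.064,"yaw":0,"fingers":0.15}]' >/dev/null; python3 st.py
python3 -m handwheel '[{"x":0.2,"y":0,"z":-0.043,"yaw":0,"fingers":0.15},{"x":0.2,"y":0,"z":-0.043,"yaw":0,"fingers":0.15},{"x":0.2,"y":0,"z":-0.043,"yaw":0,"fingers":0.15},{"x":0.2,"y":0,"z":-0.043,"yaw":0,"fingers":0.15}]' >/dev/null; python3 st.py
python3 -m handwheel '[{"x":0.2,"y":0,"z":-0.043,"yaw":0,"fingers":0.15},{"x":0.2,"y":0,"z":-0.043,"yaw":0,"fingers":0.15},{"x":0.2,"y":0,"z":-0.043,"yaw":0,"fingers":0.15},{"x":0.2,"y":0,"z":-0.043,"yaw":0,"fingers":0.15}]' >/dev/null; python3 st.py
```

```text
13.225 [560.1 -21.3  69.5] [1.7998e+02 5.0000e-02 9.4100e+01] reader [-9.7 -0.2] F [ 0.1 -3.8  1.2] 49.3
13.6 [559.1 -11.7  71.2] [-179.99   -0.     94.08] reader [-0.1  0.1] F [ 0.9 -1.4  2.6] 49.1
14.1 [558.5  -3.8  72.9] [-179.98   -0.     94.08] reader [7.8 0.1] F [ 0.8 -1.2 -0.3] 48.9
14.6 [558.    4.1  74.6] [-179.99    0.     94.08] reader [15.8  0.1] F [ 0.9 -1.1  1.4] 49.1
```

```bash
python3 -m handwheel '[{"x":0.2,"y":0,"z":-0.043,"yaw":0,"fingers":0.15},{"x":0.2,"y":0,"z":-0.043,"yaw":0,"fingers":0.15}]' >/dev/null; python3 st.py
python3 -m handwheel '[{"x":0.15,"y":0,"z":-0.03,"yaw":0,"fingers":0.15},{"x":0,"y":0,"z":0,"yaw":0,"fingers":0.15}]' >/dev/null; python3 st.py
python3 -m handwheel '[{"x":0.15,"y":0,"z":-0.03,"yaw":0,"fingers":0.15},{"x":0,"y":0,"z":0,"yaw":0,"fingers":0.15}]' >/dev/null; python3 st.py
```

```text
14.85 [557.7   8.1  75.5] [-179.99    0.     94.09] reader [19.8  0.1] F [ 0.  -1.7  1.2] 49.4
15.1 [557.7   9.6  75.8] [180.     0.    94.09] reader [21.2  0. ] F [ 0.   0.2 -0.4] 49.0
15.35 [557.6  11.   76.1] [180.     0.    94.08] reader [22.7  0. ] F [-0.1 -0.7  1.1] 49.1
```

```bash
python3 -m handwheel '[{"x":0.12,"y":0,"z":-0.03,"yaw":0,"fingers":0.15},{"x":0,"y":0,"z":0,"yaw":0,"fingers":0.15}]' >/dev/null; python3 st.py
python3 -m handwheel '[{"x":0.1,"y":0,"z":-0.02,"yaw":0,"fingers":0.15},{"x":0,"y":0,"z":0,"yaw":0,"fingers":0.15}]' >/dev/null; python3 st.py
python3 - <<'E'
from h import *
save("top","pics/t5.png");save("side","pics/s5.png")
a=cv2.resize(cv2.imread("pics/t5.png")[170:270,290:390],(400,400),interpolation=2)
b=cv2.resize(cv2.imread("pics/s5.png")[180:270,270:360],(400,400),interpolation=2)
cv2.imwrite("pics/c5.png",np.hstack([a,b]))
E
```

```text
15.6 [557.5  12.2  76.4] [-1.800e+02  1.000e-02  9.409e+01] reader [23.9  0.1] F [-0.4 -0.4  0.9] 49.0
15.85 [557.4  13.2  76.6] [-1.800e+02  1.000e-02  9.409e+01] reader [24.8  0. ] F [ 0.1 -0.8  1. ] 49.0
```

View pics/c5.png

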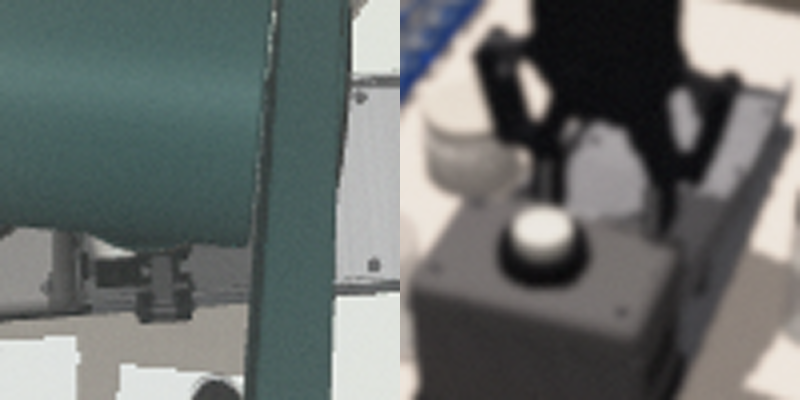

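Top panel: the cap at (118,270) is in contact with the near finger at (163,280), and the head edge is at about x=80. No buffer contact shows in the force yet.

```bash
python3 - <<'E'
from h import *
g=r.grab_frame("top");q=np.array([559.2,-11.6,94.03])
w=back(g,[290-.4+118/4,170-.4+270/4],68);x=reader(q,w);print(x,"gutter x",(x[0]+65)*np.cos(np.radians(12))+(68-30)*np.sin(np.radians(12)))
E
python3 -m handwheel '[{"x":0.1,"y":0,"z":-0.02,"yaw":0,"fingers":0.15},{"x":0,"y":0,"z":0,"yaw":0,"fingers":0.15}]' >/dev/null; python3 st.py
python3 -m handwheel '[{"x":0.1,"y":0,"z":-0.02,"yaw":0,"fingers":0.15},{"x":0,"y":0,"z":0,"yaw":0,"fingers":0.15}]' >/dev/null; python3 st.py
```

```text
[50.25049361 38.69433641] gutter x 120.63263805894843
16.25 [557.3  14.2  76.8] [-180.      0.     94.08] reader [25.9  0.1] F [ 0.1 -1.1  0.6] 49.0
16.5 [557.3  14.7  77. ] [1.80e+02 5.00e-02 9.41e+01] reader [26.3  0. ] F [-0.6 -5.1  0.5] 48.9
```

The buffers are felt, where the geometry predicts. Back off downhill, lift, shut the fingers, and move back over the tray to look.

```bash
python3 -m handwheel '[{"x":-0.3,"y":0,"z":0.03,"yaw":0,"fingers":0.15},{"x":-0.5,"y":0,"z":0.05,"yaw":0,"fingers":0.15},{"x":-0.7,"y":0,"z":0,"yaw":0,"fingers":0.15},{"x":-0.5,"y":0,"z":-1,"yaw":0,"fingers":0.15},{"x":0,"y":0,"z":-3,"yaw":0,"fingers":0.15},{"x":0,"y":0,"z":-4,"yaw":0,"fingers":-1},{"x":0,"y":0,"z":-3,"yaw":0,"fingers":-1},{"x":-3,"y":-2,"z":0,"yaw":0,"fingers":-1}]' >/dev/null
python3 -m handwheel '[{"x":-4,"y":-3,"z":0,"yaw":0,"fingers":-1},{"x":-4,"y":-3,"z":0,"yaw":0,"fingers":-1},{"x":-4,"y":-3,"z":0,"yaw":0,"fingers":-1},{"x":-4,"y":-3,"z":0,"yaw":0,"fingers":-1},{"x":0,"y":0,"z":0,"yaw":0,"fingers":-1}]' >/dev/null; python3 st.py
python3 - <<'E'
from h import *
save("top","pics/t6.png");save("side","pics/s6.png")
a=cv2.resize(cv2.imread("pics/t6.png")[170:270,260:360],(400,400),interpolation=2)
b=cv2.resize(cv2.imread("pics/s6.png")[180:270,270:360],(400,400),interpolation=2)
cv2.imwrite("pics/c6.png",np.hstack([a,b]))
E
```

```text
18.125 [ 431.1 -206.9  187. ] [1.7999e+02 6.0000e-02 9.3820e+01] reader [-185.8  141.5] F [-0.2  0.   0.2] -0.2
```

View pics/c6.png

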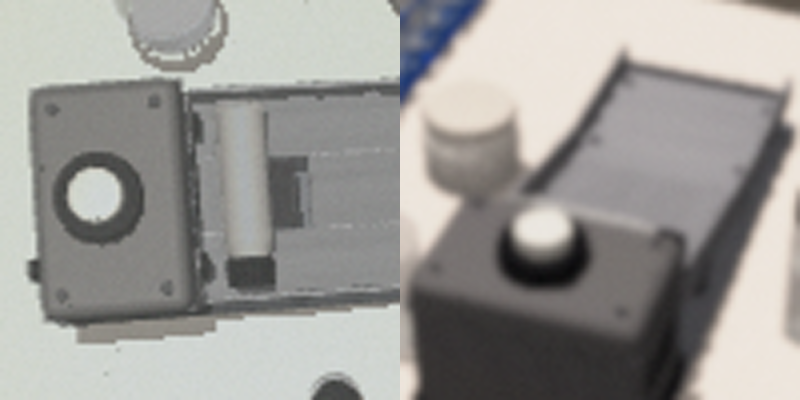

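The vial lies square across the gutter, spanning (240,105)–(250,285) between the buffers and the tongue. The tongue stands at (295,192), and the button centre is at (95,196) in the top panel and (545,228) in the side panel. Locate both numerically.

Run:
```python
from h import *
q=np.array([559.2,-11.6,94.03]);t=r.grab_frame("top");s=r.grab_frame("side")
w=back(t,[260-.4+248/4,170-.4+195/4],68);x=reader(q,w);print("vial",x,(x[0]+65)*np.cos(np.radians(12))+38*np.sin(np.radians(12)))
ut=np.array([260-.4+95/4,170-.4+194/4]);us=np.array([270-.4+145*.225,180-.4+222*.225])
m=least_squares(lambda P:np.r_[(proj(t,P)-ut).ravel(),(proj(s,P)-us).ravel()],[553,104,112])
print("button",m.x.round(1),m.fun.round(1),reader(q,m.x).round(1),[back(t,ut,z).round(1) for z in(112,118)])
print(reader(q,r.get_state()["tool_pos"]))
```

```text
vial [42.41948459  0.82230501] 112.97275537665939
button [550.7 100.5 129.6] [ 0.2  0.5 -0.5 -0.1] [112.4   0.6] [array([552.9, 103.3, 112. ]), array([552.4, 102.5, 118. ])]
[-182.72622999  139.26924496]
```

The vial is at gutter x = 113.0 mm, against the raised tongue. Go above the button with the fingers shut.

```bash
python3 -m handwheel '[{"x":2.98,"y":1.4,"z":0,"yaw":0,"fingers":-1},{"x":2.98,"y":1.4,"z":0,"yaw":0,"fingers":-1},{"x":2.98,"y":1.4,"z":0,"yaw":0,"fingers":-1},{"x":2.98,"y":1.4,"z":0,"yaw":0,"fingers":-1},{"x":2.98,"y":1.4,"z":0,"yaw":0,"fingers":-1},{"x":2.98,"y":1.4,"z":0,"yaw":0,"fingers":-1},{"x":2.98,"y":1.4,"z":0,"yaw":0,"fingers":-1},{"x":2.98,"y":1.4,"z":0,"yaw":0,"fingers":-1},{"x":2.98,"y":1.4,"z":0,"yaw":0,"fingers":-1},{"x":2.98,"y":1.4,"z":0,"yaw":0,"fingers":-1}]' >/dev/null
python3 -m handwheel '[{"x":0,"y":0,"z":0.5,"yaw":0,"fingers":-1},{"x":0,"y":0,"z":1,"yaw":0,"fingers":-1},{"x":0,"y":0,"z":1,"yaw":0,"fingers":-1},{"x":0,"y":0,"z":0,"yaw":0,"fingers":-1},{"x":0,"y":0,"z":0,"yaw":0,"fingers":-1}]' >/dev/null; python3 st.py
```

```text
20.2 [550.9 102.4 161.1] [-1.7998e+02  1.0000e-02  9.4040e+01] reader [114.3   0.3] F [0.1 1.5 0.4] 0.2
```

```bash
python3 -m handwheel '[{"x":0,"y":0,"z":0.7,"yaw":0,"fingers":-1},{"x":0,"y":0,"z":0.6,"yaw":0,"fingers":-1},{"x":0,"y":0,"z":0,"yaw":0,"fingers":-1}]' >/dev/null; python3 st.py
python3 -m handwheel '[{"x":0,"y":0,"z":0.3,"yaw":0,"fingers":-1},{"x":0,"y":0,"z":0.3,"yaw":0,"fingers":-1},{"x":0,"y":0,"z":0,"yaw":0,"fingers":-1}]' >/dev/null; python3 st.py
python3 -m handwheel '[{"x":0,"y":0,"z":0.3,"yaw":0,"fingers":-1},{"x":0,"y":0,"z":0,"yaw":0,"fingers":-1}]' >/dev/null; python3 st.py
python3 -m handwheel '[{"x":0,"y":0,"z":0.3,"yaw":0,"fingers":-1},{"x":0,"y":0,"z":0,"yaw":0,"fingers":-1}]' >/dev/null; python3 st.py
```

```text
20.575 [550.5 102.8 147.5] [-1.7993e+02  1.0000e-02  9.4080e+01] reader [114.8   0.7] F [-0.3  0.3 -0.1] -0.0
20.95 [551.2 102.9 142.3] [1.7997e+02 1.0000e-02 9.4090e+01] reader [ 1.148e+02 -1.000e-01] F [-0.7 -0.3  3.4] -0.2
21.2 [551.2 103.  139.3] [1.7997e+02 1.0000e-02 9.4090e+01] reader [ 1.148e+02 -1.000e-01] F [0.8 0.4 4. ] 0.2
21.45 [551.3 103.  138.7] [1.7992e+02 1.0000e-02 9.4100e+01] reader [114.8  -0.2] F [-6.4 -1.  25.2] -0.3
```

Bottomed out at 25 N. On the way up, I'll read where contact is lost to confirm the travel.

```bash
for k in 1; do python3 -m handwheel '[{"x":0,"y":0,"z":-0.4,"yaw":0,"fingers":-1},{"x":0,"y":0,"z":0,"yaw":0,"fingers":-1}]' >/dev/null; python3 st.py; done
python3 -m handwheel '[{"x":0,"y":0,"z":-0.2,"yaw":0,"fingers":-1},{"x":0,"y":0,"z":0,"yaw":0,"fingers":-1}]' >/dev/null; python3 st.py
python3 -m handwheel '[{"x":0,"y":0,"z":-0.15,"yaw":0,"fingers":-1},{"x":0,"y":0,"z":0,"yaw":0,"fingers":-1}]' >/dev/null; python3 st.py
python3 -m handwheel '[{"x":0,"y":0,"z":-0.15,"yaw":0,"fingers":-1},{"x":0,"y":0,"z":0,"yaw":0,"fingers":-1}]' >/dev/null; python3 st.py
python3 -m handwheel '[{"x":0,"y":0,"z":-0.15,"yaw":0,"fingers":-1},{"x":0,"y":0,"z":0,"yaw":0,"fingers":-1}]' >/dev/null; python3 st.py
```

```text
21.7 [551.3 102.9 140.7] [1.7995e+02 1.0000e-02 9.4090e+01] reader [ 1.148e+02 -1.000e-01] F [-0.7 -0.7  4.3] -0.2
21.95 [551.2 102.9 142.1] [179.99   0.    94.09] reader [ 1.148e+02 -1.000e-01] F [0.7 0.3 3. ] -0.0
22.2 [551.2 102.9 143.7] [179.98   0.    94.09] reader [ 1.148e+02 -1.000e-01] F [1.1 0.2 2.6] 0.3
22.45 [550.7 102.9 145. ] [-1.7996e+02  1.0000e-02  9.4080e+01] reader [114.8   0.4] F [0.5 0.5 1.3] 0.3
22.7 [550.5 102.9 146.5] [-1.7994e+02  1.0000e-02  9.4090e+01] reader [114.8   0.6] F [ 0.6 -0.3  0.3] -0.2
```

Contact was lost at about 145 against a bottom of 138.7, so the button made its full 6 mm stroke. Lift away, check, and hand in.

```bash
python3 -m handwheel '[{"x":0,"y":0,"z":-2,"yaw":0,"fingers":-1},{"x":0,"y":0,"z":-3,"yaw":0,"fingers":-1},{"x":-3,"y":-3,"z":0,"yaw":0,"fingers":-1},{"x":-4,"y":-4,"z":0,"yaw":0,"fingers":-1},{"x":-4,"y":-4,"z":0,"yaw":0,"fingers":-1},{"x":-4,"y":-4,"z":0,"yaw":0,"fingers":-1},{"x":-4,"y":0,"z":0,"yaw":0,"fingers":-1},{"x":-4,"y":0,"z":0,"yaw":0,"fingers":-1},{"x":0,"y":0,"z":0,"yaw":0,"fingers":-1},{"x":0,"y":0,"z":0,"yaw":0,"fingers":-1}]' >/dev/null
python3 st.py
python3 - <<'E'
from h import *
save("top","pics/t7.png")
cv2.imwrite("pics/c7.png",cv2.resize(cv2.imread("pics/t7.png")[140:290,255:405],(600,600),interpolation=2))
E
```

```text
23.95 [ 417.2 -136.7  196.4] [-1.7994e+02 -5.0000e-02  9.4040e+01] reader [-114.8  150.5] F [-0.4  0.4  0.4] 0.1
```

View pics/c7.png

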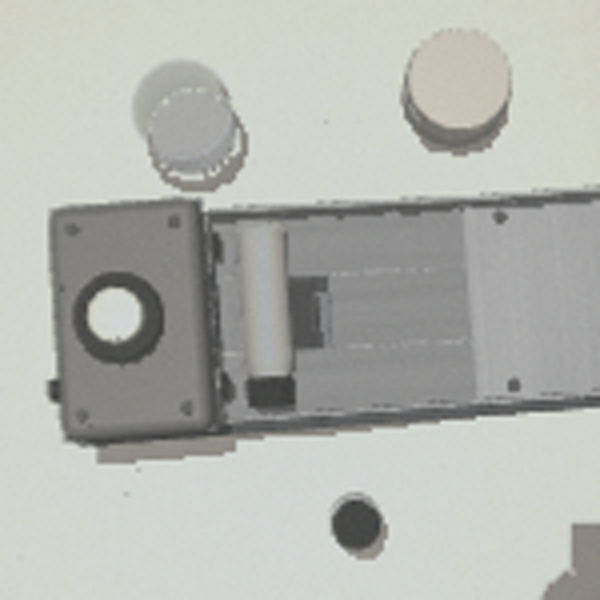

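The vial at (265,310) is still home and square, the button at (114,314) is up, and the beaker, jar and spare vial have not moved.

```bash
python3 -c "
from bench import r
print(r.close_job())"
```

```text
the job is handed in; nothing more can be done
None
```

The vial is home behind the raised tongue, the read button went down its full 6 mm and came back up, the bystanders are where they were, and the job is handed in; no verdict came back.

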